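# Finish the coffee-grinder display

## Task

Finish the coffee display on the dark board: fit the loose crank onto the hand grinder's square shaft, pushed fully home so that its hub sits flush on the brass plate (any of the four ways round will do), and stand the amber bean jar upright on the board, halfway between the grinder and the pour-over dripper. Set both down without dropping them, and leave the dripper and everything else where it stands.

Things in the scene. Friction and masses are not known exactly. Their poses are not given: they have to be found in the camera images.
- crank: Loose crank standing on its steel hub (30 x 30 mm, 40 high; 16 x 16 mm blind bore, 26 deep, open below, sides parallel to the hub's). Arm, 16 wide, 17 to 23 above the underside, runs along +x to 94 mm from the axis; red knob 24 across at x = 82, top at 57. About 0.26 kg, balanced on the hub. Origin: centre of hub's underside, z up. Starts on the counter, arm roughly towards the robot.
- shaft_seat (a point): Centre of the top of the brass plate at the foot of the grinder's square shaft, where the hub's underside must rest. x and y along the shaft's and plate's sides, z up. Steel shaft 14 x 14 mm, rising 21 mm above this point, its top 6 mm tapering to 9 x 9. Plate 36 x 36 x 6 mm; it turns stiffly with the shaft about z.
- grinder: Hand grinder fixed on one end of the board: wooden foot 90 x 90 x 24 mm, dark cylinder 62 mm across with a wooden band, black cap with its top 140 mm above the foot's underside; plate and shaft above it reach 167 mm. Origin: centre of the foot's underside, on top of the board, z up.
- jar: Loose closed bean jar of amber glass with a white lid, 52 mm across and 88 mm high, about 0.25 kg. Origin: centre of its underside, z up. It starts upright on the counter, on the other side from the crank.
- dripper: Pour-over set, loose on the other end of the board: blue mug 80 mm across with a white collar 92 mm across and a white cone 100 mm across at its top, 153 mm high in all. Origin: centre of its underside, on top of the board, z up. Must stay where it is.
- board: Dark wooden board 120 x 460 mm, 10 mm thick, fixed on the counter. Origin: centre of its underside; y along its length, z up. Grinder and dripper stand on its long centre line, 160 mm either side of its middle; either may be at the +y end.
- board_mid (a point): Centre of the board's top face: the point halfway between the grinder and the dripper.
- pitcher: Bystander: grey-blue pitcher, 80 mm across, 125 mm high, handle along its +y. Origin: centre of its underside.
- bowl: Bystander: wooden bowl, 100 mm across, 50 mm high. Origin: centre of its underside.
- egg_cup: Bystander: small green egg cup, 38 mm across, 46 mm high, between jar and crank. Origin: centre of its underside.

How it is judged:
At the end, for the whole second after the job is handed in: Crank on the square shaft: axes within 4 mm, hub underside within 3 mm of the brass plate, upright within 0.08 rad, square to the shaft within 0.25 rad (any quarter turn). Jar upright (0.08 rad) on the board, within 30 mm of the point halfway between grinder and dripper. Both under 0.02 m/s (horizontal distance between crank and shaft_seat below 0.004 m and z of crank in the frame of shaft_seat between -0.003 and 0.003 m and angle between each of crank, jar's own z axis and vertical below 0.08 rad and (angle between the x axis of crank and the x axis of shaft_seat, either way round below 0.25 rad or angle between the x axis of crank and the y axis of shaft_seat, either way round below 0.25 rad) and horizontal distance between jar and board_mid below 0.03 m and z of jar in the frame of board_mid between -0.004 and 0.004 m and linear speed of each of crank, jar below 0.02 m/s); the robot touches nothing.
It fails at once if the dripper was moved by more than 20 mm or tipped (distance of dripper from where it was at the start of the episode above 0.02 m or angle between dripper's own z axis and vertical above 0.35 rad).
It fails at once if a bystander (pitcher, bowl or egg cup) was moved by more than 30 mm or tipped over (distance of any of pitcher, bowl, egg_cup from where it was at the start of the episode above 0.03 m or angle between any of pitcher, bowl, egg_cup's own z axis and vertical above 0.5 rad).
It fails at once if the jar was dropped (fell freely faster than 0.75 m/s, about 30 mm) (linear speed of jar above 0.75 m/s and contact force between the fingers and jar below 0.2 N).
It fails at once if the crank was dropped (fell freely faster than 0.75 m/s, about 30 mm) (linear speed of crank above 0.75 m/s and contact force between the fingers and crank below 0.2 N).
It also fails if it takes over 56 s, if anything falls off the work surface, if the arm or the gripper's body presses on something with over 40 N, if the wrist force passes 120 N, or if a joint passes its speed limit or range.

## Robot

A 6-joint arm with a two-finger parallel gripper is mounted at the origin on the work surface. World frame = base frame: x ahead of the robot, y to its left, z up, the work surface at z = 0. Lengths are in m, angles in rad, forces in N, time in s.
With the tool pointing down it reaches from about 0.275 to 0.75 m from the base axis. Payload 10.2 kg.
Tool frame: the origin (TCP) lies at the very end of the fingers, on their centre line; the grasp point (between the pads) lies 19 mm behind it; z points along the fingers, y is the direction in which the jaws open and shut (so a half turn about z gives the same grasp; the last joint's range is limited). The gripper opens to 88 mm and grips with 3 to 60 N. Pads are 18 mm wide; open, the fingers measure 123 mm over their backs; the gripper's body (75 mm by 187 mm) begins 45 mm behind the grasp point.
Start: joints at [1.025, 0.313, 1.498, -0, 1.331, -0.223], TCP at [0.167, 0.498, 0.239] pointing down, gripper open.
Joint ranges: [-2.94, 2.94], [-0.97, 2.17], [0.19, 2.56], [-1.23, 4.37], [0.02, 3.11], [-2.88, 2.88]. Speed limits (rad/s): [2.39, 2.39, 3.01, 3.14, 3.14, 3.14].

## Interface

Orientations are given as a rotation vector (axis times angle).
In Python, from station import r gives the robot as it stands.
- The arm moves only by the tool play_rows, never from a script. Its argument "plan" is one flat list of numbers, 6 for each row, row after row: the shift along the tool's x, y, z in m, then the turn, a rotation vector about the tool's x, y, z in rad. A call has 1 to 8 rows; each row shifts and turns the commanded pose from where the row before left it, along the tool's axes as they then stand; what a row does not reach is not made up. A row lasts 1/10 s, in which the tool goes at most 50 mm and 8.59 degrees, less where a joint would pass 70% of its speed; a pose out of reach is approached as far as the arm can. A call with a gripper value outside its range is refused whole. "claw" is the opening, from -1 (shut) to 1 (fully open), set as the call begins (left out, the last holds). The fingers move at their own pace and stop on an object; "force" is the grip in N (left out, the last holds). Time passes only in rows, so rows that do not move let the fingers close. It gives the time, the measured TCP pose, the force and the opening at its end, in the units of the state.
- r.get_obs(): the state, without advancing time (a new reading comes with each control period).
- r.get_image(name): name is "scene" or "top" or "wrist"; returns a dict with "frame" (384x512x3 uint8, red, green, blue), "range_z" (384x512 float32, m along the optical axis (not along the pixel's ray), 0 where there is no reading), "K" (3x3 intrinsics, pixels), "dist" ([k1, k2, p1, p2, k3] as OpenCV has them; the pictures are not rectified), "xyz" and "attitude" of the camera in the world. Camera axes: x right, y down, z forward; pixel columns grow to the right and rows downward; lengths in m; the calibration is good to about 2 mm. A picture is of the moment at which its call begins.
- r.finish_job(): hands the job in, once; it reports no verdict.
Trained networks look in a picture, given as the dict that the camera call returned (one of the last four; its "shot" number tells which), for a name from the list of things; names that differ only in an ending like _2 or _b are one class to them, and where a whole thing is asked for, a point or a joint stands for the part that bears it (a point fixed in the world has none). Each returns a list of dicts, best first, with "confidence" (0 to 1); they miss things now and then, are a little off and sometimes report something else, mostly with a low value. They report only what shows in the picture. A call takes as long as a camera call.
- r.spot_in(label, picture): "point" ([column, row] in pixels, amid what is visible of it).
- r.outline_of(label, picture): "mask" (384x512 bool, what is visible of it) and "point" ([column, row] in pixels, amid what is visible of it).
- r.tip_of(label, picture): "point" ([column, row] in pixels: a listed point, or the origin of a listed thing).
The state is a dict: "time_s": time; "joint_pos": joint angles; "dq": joint speeds; "joint_torque": joint torques, N m; "ee_pos": TCP position; "ee_rot": TCP orientation; "wrist_force": force on the tool from outside, world axes, zero at the start; "torque": the same for the moment, N m; "opening": finger opening in m.
Only numpy, scipy, OpenCV 4.12 (cv2) and the standard library are available. Lean on these libraries where they do the work, as an engineer would, in place of code of your own. Each camera call takes 0.05 s, during which the arm holds its last target. There are 200 camera calls.

## Working session

There is one attempt and no reset: what is moved stays moved. The work goes in short steps, Python scripts to look and compute and a tool call to move; the robot and the scene stay as the last step left them, time stands still between calls to the robot, and variables do not carry over. Pictures are saved under pics/ and viewed, about 8 in all and at most 12, crops included, and the job is handed in when it is done.

Besides the shell and the picture viewer there is one more tool, called as name(argument=value, ...) on one line, values as JSON. play_rows: Moves the arm, as the interface text tells. Its arguments: {"type":"object","properties":{"plan":{"type":"array","items":{"type":"number"}},"claw":{"type":"number"},"force":{"type":"number"}},"required":["plan"]}

```bash
mkdir -p pics; ls; cat > h.py <<'E'
import numpy as np, cv2
from scipy.spatial.transform import Rotation as R
from station import r
def rot(a):
    a=np.asarray(a,float)
    return a if a.shape==(3,3) else (R.from_rotvec(a).as_matrix() if a.size==3 else R.from_quat(a).as_matrix())
def cloud(im):
    """world xyz per pixel (384,512,3), nan where no reading"""
    h,w=im["range_z"].shape
    uv=np.stack(np.meshgrid(np.arange(w),np.arange(h)),-1).reshape(-1,1,2).astype(np.float32)
    n=cv2.undistortPoints(uv,im["K"],np.array(im["dist"],float)).reshape(h,w,2)
    z=im["range_z"].astype(float).copy(); z[z==0]=np.nan
    return np.dstack([n*z[...,None],z])@rot(im["attitude"]).T+np.array(im["xyz"])
def proj(im,P):
    A=rot(im["attitude"]); 
    rv=cv2.Rodrigues(A.T)[0]; t=-A.T@np.array(im["xyz"])
    return cv2.projectPoints(np.array(P,float).reshape(-1,1,3),rv,t,im["K"],np.array(im["dist"],float))[0].reshape(-1,2)
def ray(im,uv):
    n=cv2.undistortPoints(np.array(uv,float).reshape(-1,1,2),im["K"],np.array(im["dist"],float)).reshape(-1,2)
    d=np.c_[n,np.ones(len(n))]@rot(im["attitude"]).T
    return np.array(im["xyz"]),d
def onplane(im,uv,z):
    c,d=ray(im,uv); return c+d*((z-c[2])/d[:,2])[:,None]
def save(im,name,crop=None,k=1):
    f=im["frame"][...,::-1]
    if crop: f=f[crop[1]:crop[3],crop[0]:crop[2]]
    cv2.imwrite("pics/"+name,cv2.resize(f,None,fx=k,fy=k,interpolation=cv2.INTER_CUBIC))
E
python3 - <<'E'
from h import *
np.set_printoptions(precision=4,suppress=True)
ims={n:r.get_image(n) for n in("scene","top","wrist")}
for n,im in ims.items():
    print(n,im["xyz"],im["attitude"],im["K"][0],)
    np.savez(f"{n}0.npz",**{k:v for k,v in im.items()})
    C=cloud(im)
    for l in ("crank","shaft_seat","grinder","jar","dripper","board","board_mid","pitcher","bowl","egg_cup"):
        o=r.outline_of(l,im); t=r.tip_of(l,im)
        s=""
        if o:
            m=o[0]["mask"]; P=C[m]; P=P[~np.isnan(P[:,0])]
            s=f"{o[0]['confidence']:.2f} n{m.sum()} pt{o[0]['point']} "
            if len(P): s+=f"lo{np.percentile(P,2,0)} hi{np.percentile(P,98,0)} "
        if t: s+=f" tip {t[0]['confidence']:.2f} {np.array(t[0]['point'])}"
        print(" ",l,s)
f=np.hstack([ims[n]["frame"] for n in ("scene","top")])[...,::-1]
cv2.imwrite("pics/a.png",cv2.resize(f,(800,300),interpolation=cv2.INTER_AREA))
print(r.get_obs())
E
```

```text
pics
scene [0.9102 0.3738 0.9535] [-0.9938 -2.6408  0.7822] [375.4458   0.     254.2951]
  crank 0.58 n277 pt[252.9, 146.2] lo[ 0.3214 -0.223   0.0069] hi[ 0.4226 -0.1933  0.0586]  tip 0.63 [249.8 157.9]
  shaft_seat 0.66 n241 pt[268.6, 259.0] lo[0.6243 0.1114 0.1508] hi[0.6623 0.1489 0.1778]  tip 0.51 [268.7 257.9]
  grinder  tip 0.78 [266.4 278.3]
  jar 0.78 n587 pt[333.8, 235.0] lo[ 0.3597  0.1309 -0.0024] hi[0.4517 0.1968 0.0904]  tip 0.69 [331.1 242.7]
  dripper 0.84 n1599 pt[189.3, 177.9] lo[ 0.5861 -0.233   0.0221] hi[ 0.6719 -0.146   0.1641]  tip 0.84 [191.8 197.9]
  board 0.78 n4108 pt[229.4, 240.4] lo[ 0.5791 -0.2324  0.0058] hi[0.6997 0.196  0.0141]  tip 0.88 [229.6 238.3]
  board_mid 0.63 n4458 pt[227.1, 237.7] lo[ 0.5767 -0.238   0.0007] hi[0.7017 0.1984 0.0149]  tip 0.35 [371.8 332.8]
  pitcher 0.70 n1388 pt[380.2, 329.2] lo[ 0.5088  0.3698 -0.0002] hi[0.5747 0.4582 0.1269]  tip 0.95 [373.7 334.5]
  bowl 0.77 n640 pt[189.6, 135.2] lo[ 0.4533 -0.4284  0.0007] hi[ 0.5465 -0.3338  0.0516]  tip 0.65 [190.6 141.8]
  egg_cup 0.70 n242 pt[267.4, 260.3] lo[0.6233 0.1114 0.1504]
[... 1141 characters left out ...]
95 [365.8 212.1]
  egg_cup  tip 0.69 [239.2 235.3]
wrist [0.0989 0.5214 0.384 ] [2.3535 1.6954 0.2422] [322.8619   0.     255.2867]
  crank 
  shaft_seat 
  grinder 
  jar 
  dripper 
  board 
  board_mid 
  pitcher 
  bowl 
  egg_cup 
{'time_s': 3.15, 'joint_pos': array([ 1.0246,  0.3129,  1.4977,  0.    ,  1.331 , -0.2234]), 'dq': array([-0.001 , -0.0014,  0.0013,  0.0003, -0.0019, -0.0013]), 'joint_torque': array([ -0.0007, -40.2111, -25.2419,   0.0695,   0.0319,   0.    ]), 'ee_pos': array([0.1666, 0.4979, 0.2387]), 'ee_rot': array([-0.5049, -3.1007,  0.0001]), 'wrist_force': array([-0.1471, -0.4618, -0.2172]), 'torque': array([ 0.0039, -0.0162,  0.0566]), 'opening': 0.08798009897333053}
```

View pics/a.png

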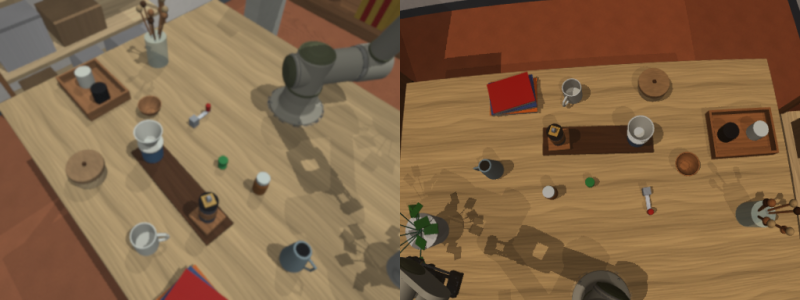

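```bash
python3 - <<'E'
import numpy as np
from h import *
np.set_printoptions(precision=4,suppress=True)
def ld(n): return dict(np.load(n+"0.npz",allow_pickle=True))
for n in("scene","top"):
    im=ld(n); C=cloud(im)
    def box(x0,x1,y0,y1,z0,z1):
        m=(C[...,0]>x0)&(C[...,0]<x1)&(C[...,1]>y0)&(C[...,1]<y1)&(C[...,2]>z0)&(C[...,2]<z1); return m
    def rect(m,nm):
        P=C[m][:,:2].astype(np.float32)
        print(n,nm,m.sum(),"mean",P.mean(0),"z",np.median(C[m][:,2]),cv2.minAreaRect(P*1000))
    rect(box(.3,.46,-.26,-.16,.034,.046),"hubtop")
    rect(box(.3,.46,-.26,-.16,.05,.07),"knob")
    rect(box(.3,.46,-.26,-.16,.015,.07),"crank all")
    rect(box(.6,.69,.09,.17,.143,.1515),"plate")
    rect(box(.6,.69,.09,.17,.155,.19),"shaft")
    rect(box(.6,.69,.07,.17,.144,.19),"plate+shaft")
    rect(box(.35,.47,.1,.23,.080,.1),"jarlid")
    rect(box(.55,.73,-.28,.22,.006,.0145),"board")
    rect(box(.35,.50,-.05,.11,.02,.07),"eggcup")
    rect(box(.55,.72,-.28,-.1,.145,.18),"cone top")
    rect(box(.55,.72,.05,.2,.02,.045),"foot")
t=ld("top");s=ld("scene")
cv2.imwrite("pics/b.png",np.hstack([cv2.resize(t["frame"][145:185,175:215][...,::-1],(400,400),interpolation=2),cv2.resize(s["frame"][240:280,248:288][...,::-1],(400,400),interpolation=2)]))
E
```

```text
scene hubtop 107 mean [ 0.3941 -0.2079] z 0.04028567848644815 ((372.45574951171875, -211.193359375), (100.46240997314453, 31.73053741455078), 3.1947379112243652)
scene knob 37 mean [ 0.3281 -0.2122] z 0.056821273404636385 ((326.84173583984375, -213.8955078125), (21.826154708862305, 19.245315551757812), 47.58966827392578)
scene crank all 268 mean [ 0.3762 -0.208 ] z 0.036219073797813306 ((370.068359375, -208.82830810546875), (106.49580383300781, 32.498558044433594), 0.7077872157096863)
scene plate 251 mean [0.646  0.1323] z 0.14965668970417778 ((643.1349487304688, 130.38381958007812), (61.15818786621094, 60.339569091796875), 48.56676483154297)
scene shaft 201 mean [0.6447 0.1317] z 0.1572422260511338 ((643.0523071289062, 129.97415161132812), (36.837886810302734, 35.85073471069336), 69.40177917480469)
scene plate+shaft 526 mean [0.6451 0.1319] z 0.15181493520350708 ((643.1349487304688, 130.38381958007812), (61.15818786621094, 60.339569091796875), 48.56676483154297)
scene jarlid 236 mean [0.4285 0.171 ] z 0.08793635586822285 ((427.7561950683594, 170.49610900878906), (44.134403228759766,
[... 1761 characters left out ...]
8363952636719, 43.538124084472656), 43.320037841796875)
top board 2724 mean [ 0.6263 -0.0315] z 0.008839535926181363 ((625.1294555664062, -29.748245239257812), (460.277099609375, 136.30718994140625), 87.41400909423828)
top eggcup 111 mean [0.4563 0.012 ] z 0.04412258484671394 ((456.7349853515625, 12.238627433776855), (33.66306686401367, 34.50910186767578), 25.060701370239258)
top cone top 373 mean [ 0.634  -0.1955] z 0.15784469641130716 ((627.8787841796875, -191.06504821777344), (97.61189270019531, 98.22911834716797), 58.792171478271484)
top foot 406 mean [0.6252 0.1205] z 0.03219277053601688 ((639.7376708984375, 129.21693420410156), (90.22138214111328, 90.5636978149414), 1.7325046062469482)
```

View pics/b.png

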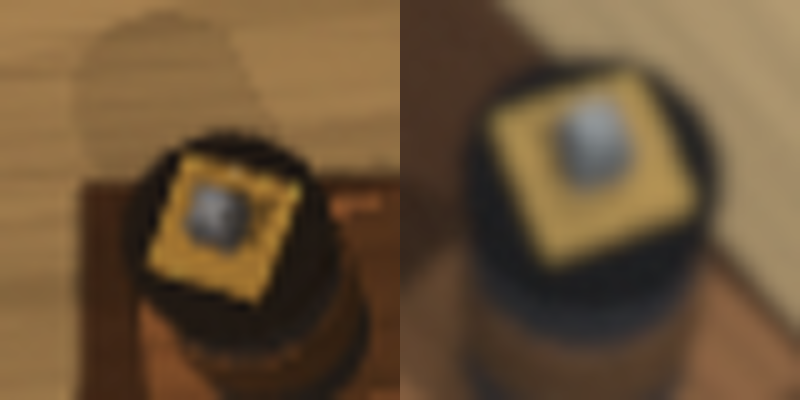

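a.png shows the layout: crank near (649,200) in its right half, jar (549,191), egg cup (590,182) and grinder at the +y end (556,137). b.png shows the brass plate turned about -22°, with the shaft at about (217,215) in the left crop and (592,140) in the right. Both cameras agree to within 2–3 mm, so I'll take the jar first.

```bash
cat > go.py <<'E'
from h import *
import sys
def state():
    o=r.get_obs(); M=rot(o["ee_rot"]); return o["ee_pos"],np.degrees(np.arctan2(M[1,0],M[0,0])),M,o
def rows(p,phi,tgt,tphi,n):
    """world -> tool rows, rounded to mm/0.01 rad; returns rows"""
    p=np.array(p,float);tgt=np.array(tgt,float);a=np.radians(phi);out=[]
    d=(np.radians(tphi-phi)+np.pi)%(2*np.pi)-np.pi; p0=p.copy();a0=a
    for i in range(1,n+1):
        w=p0+(tgt-p0)*i/n-p
        X=np.array([np.cos(a),np.sin(a),0]);Y=np.array([np.sin(a),-np.cos(a),0])
        s=np.round([w@X,w@Y,-w[2]],3 if i<n else 4); t=round(-(a0+d*i/n-a),3)
        out.append([*s,0,0,t]); p=p+s[0]*X+s[1]*Y-np.array([0,0,s[2]]); a-=t
    return out
def show(*way):
    """way: (xyz,phi,n)"""
    p,phi,M,o=state(); print("now",np.round(p,4),round(phi,2),"tilt",np.round(M[:2,2],4),"t",o["time_s"])
    for x,f,n in way:
        q=rows(p,phi,x,f,n); p,phi=x,f
        for k in range(0,len(q),8): print("["+", ".join(f"{v:g}" for w in q[k:k+8] for v in w)+"]")
        print('-')
E
python3 - <<'E'
from go import *
show(((.427,.170,.15),90,10),((.427,.170,.034),90,4))
im=dict(np.load("wrist0.npz",allow_pickle=True)); print(state()[2].T@rot(im["attitude"]), state()[2].T@(im["xyz"]-state()[0]))
E
```

```text
now [0.1666 0.4979 0.2387] 161.5 tilt [-0.0001 -0.    ] t 3.15
[-0.035, -0.023, 0.009, 0, 0, 0.125, -0.038, -0.018, 0.009, 0, 0, 0.125, -0.039, -0.014, 0.009, 0, 0, 0.124, -0.041, -0.008, 0.008, 0, 0, 0.125, -0.042, -0.003, 0.009, 0, 0, 0.125, -0.042, 0.002, 0.009, 0, 0, 0.125, -0.041, 0.007, 0.009, 0, 0, 0.125, -0.04, 0.012, 0.009, 0, 0, 0.124]
[-0.038, 0.017, 0.009, 0, 0, 0.125, -0.0361, 0.0223, 0.0087, 0, 0, 0.125]
-
[0, 0, 0.029, 0, 0, -0, 0, 0, 0.029, 0, 0, -0, 0, 0, 0.029, 0, 0, -0, 0, 0, 0.029, 0, 0, -0]
-
[[ 4.75270845e-04 -9.59768250e-01 -2.80792950e-01]
 [ 9.99999757e-01  5.99306879e-04 -3.55867141e-04]
 [ 5.09831130e-04 -2.80792713e-01  9.59768301e-01]] [ 0.07160359  0.0008934  -0.14532914]
```

play_rows(plan=[-0.035,-0.023,0.009,0,0,0.125,-0.038,-0.018,0.009,0,0,0.125,-0.039,-0.014,0.009,0,0,0.124,-0.041,-0.008,0.008,0,0,0.125,-0.042,-0.003,0.009,0,0,0.125,-0.042,0.002,0.009,0,0,0.125,-0.041,0.007,0.009,0,0,0.125,-0.04,0.012,0.009,0,0,0.124])

```text
time_s: 3.95
ee_pos: [0.3754, 0.2343, 0.1676]
ee_rot: [1.933, 2.476, 0.001]
wrist_force: [0.5, 0.5, 0.1]
opening: 0.0884
```

play_rows(plan=[-0.038,0.017,0.009,0,0,0.125,-0.036,0.022,0.009,0,0,0.125,0,0,0,0,0,0,0,0,0,0,0,0])

```text
time_s: 4.35
ee_pos: [0.4268, 0.1698, 0.1496]
ee_rot: [-2.222, -2.22, 0.001]
wrist_force: [0.1, 0.4, 0.1]
opening: 0.0881
```

```bash
python3 - <<'E'
from go import *
np.set_printoptions(precision=4,suppress=True)
im=r.get_image("wrist"); C=cloud(im); m=(abs(C[...,0]-.427)<.06)&(abs(C[...,1]-.17)<.06)&(C[...,2]>.08)
P=C[m]; print(m.sum(),np.median(P[:,2]),cv2.minEnclosingCircle((P[:,:2]*1000).astype(np.float32)))
m2=(abs(C[...,0]-.427)<.06)&(abs(C[...,1]-.17)<.06)&(C[...,2]>.02)
for z in (.03,.04,.05,.06,.07,.08):
    q=C[m2&(abs(C[...,2]-z)<.005)]; print(z,len(q),(q.min(0),q.max(0)) if len(q) else "")
show(((.427,.170,.034),90,4)); save(im,"c.png")
E
```

```text
55350 0.23083511827643655 ((426.9462585449219, 190.3623809814453), 61.66986083984375)
0.03 100 (array([0.4045, 0.184 , 0.025 ]), array([0.4487, 0.1969, 0.0348]))
0.04 108 (array([0.4043, 0.1837, 0.035 ]), array([0.449 , 0.1971, 0.0449]))
0.05 143 (array([0.4045, 0.1802, 0.0451]), array([0.4508, 0.1971, 0.055 ]))
0.06 562 (array([0.4022, 0.1708, 0.055 ]), array([0.4514, 0.1967, 0.065 ]))
0.07 36 (array([0.407 , 0.1808, 0.0652]), array([0.4475, 0.1939, 0.075 ]))
0.08 179 (array([0.4052, 0.1772, 0.0751]), array([0.4491, 0.1941, 0.085 ]))
now [0.4264 0.1705 0.1498] 90.05 tilt [-0.0002  0.0002] t 4.4
[-0, 0, 0.029, 0, 0, 0, -0, 0, 0.029, 0, 0, 0, -0, 0, 0.029, 0, 0, 0.001, -0.0005, 0.0006, 0.0288, 0, 0, -0]
-
```

View pics/c.png

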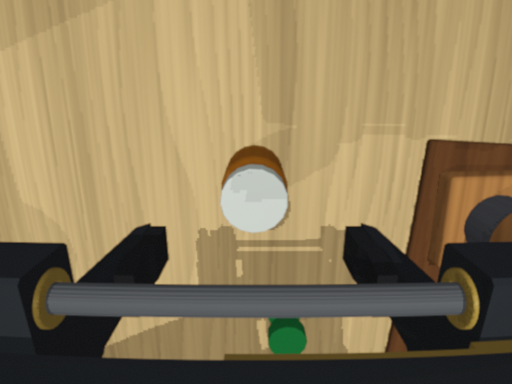

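The wrist picture shows the lid at (255,198), centred between the fingers at columns 155 and 355. The glass shoulder is near z = 0.06, so I'll grip the glass below it.

play_rows(plan=[0.0005,0.0005,0.03,0,0,0,0,0,0.03,0,0,0,0,0,0.03,0,0,0,0,0,0.02,0,0,0,0,0,0.0095,0,0,0,0,0,0,0,0,0])

```text
time_s: 5.0
ee_pos: [0.4265, 0.1713, 0.0299]
ee_rot: [-2.219, -2.223, 0.002]
wrist_force: [0.0, -0.3, 0.1]
opening: 0.0879
```

play_rows(plan=[0,0,0,0,0,0,0,0,0,0,0,0,0,0,0,0,0,0,0,0,0,0,0,0,0,0,0,0,0,0,0,0,0,0,0,0], claw=-1, force=25)

```text
time_s: 5.6
ee_pos: [0.4268, 0.1706, 0.0305]
ee_rot: [-2.221, -2.221, 0.001]
wrist_force: [-2.8, 0.4, 5.5]
opening: 0.0509
```

play_rows(plan=[0,0,-0.005,0,0,0,0,0,-0.015,0,0,0,0,0,-0.025,0,0,0,0,0,-0.03,0,0,0,0,0,-0.03,0,0,0,0,0,-0.015,0,0,0])

```text
time_s: 6.2
ee_pos: [0.4278, 0.1707, 0.1526]
ee_rot: [2.22, 2.22, 0.004]
wrist_force: [0.1, -0.6, -3.2]
opening: 0.0515
```

play_rows(plan=[-0.02,0.02,0,0,0,0,-0.03,0.03,0,0,0,0,-0.035,0.037,0,0,0,0,-0.035,0.037,0,0,0,0,-0.035,0.037,0,0,0,0,-0.029,0.03,0,0,0,0,-0.017,0.017,0,0,0,0,0,0,0,0,0,0])

```text
time_s: 7.0
ee_pos: [0.6343, -0.031, 0.1493]
ee_rot: [-2.225, -2.218, 0.001]
wrist_force: [-0.8, 0.1, -3.5]
opening: 0.0505
```

```bash
python3 - <<'E'
from go import *
show(((.6355,-.030,.043),90,4))
o=r.get_obs();print(o["opening"],o["wrist_force"],o["joint_pos"])
im=r.get_image("top"); C=cloud(im)
for nm,(x0,x1,y0,y1,z0,z1) in dict(cone=(.55,.72,-.28,-.1,.150,.18)).items():
    m=(C[...,0]>x0)&(C[...,0]<x1)&(C[...,1]>y0)&(C[...,1]<y1)&(C[...,2]>z0)&(C[...,2]<z1)
    print(nm,cv2.minEnclosingCircle((C[m][:,:2]*1000).astype(np.float32)))
E
```

```text
now [ 0.6343 -0.031   0.1493] 89.84 tilt [-0.0004 -0.0003] t 7.0
[0, 0, 0.027, 0, 0, -0.001, 0.001, 0.001, 0.026, 0, 0, -0, -0, -0, 0.027, 0, 0, -0.001, 0, 0.0002, 0.0263, 0, 0, -0.001]
-
0.050486763430499154 [-0.75832056  0.11433613 -3.54291283] [-2.32875869e-01  6.28535826e-01  1.25436786e+00 -4.25673960e-04
  1.25902577e+00 -2.29878815e-01]
cone ((627.9882202148438, -191.15280151367188), 50.653316497802734)
```

play_rows(plan=[0.001,0.001,0.025,0,0,0,0,0,0.03,0,0,0,0,0,0.03,0,0,0,0,0,0.015,0,0,0,0,0,0.006,0,0,0,0,0,0.001,0,0,0,0,0,0,0,0,0])

```text
time_s: 7.75
ee_pos: [0.6348, -0.0274, 0.0445]
ee_rot: [2.22, 2.22, 0.002]
wrist_force: [0.1, -0.5, -2.7]
opening: 0.0508
```

play_rows(plan=[0,0,0.001,0,0,0,0,0,0.001,0,0,0,0,0,0,0,0,0])

```text
time_s: 8.05
ee_pos: [0.6343, -0.0275, 0.0415]
ee_rot: [2.221, 2.221, 0.0]
wrist_force: [-0.1, 0.2, -2.5]
opening: 0.0509
```

play_rows(plan=[0,0,0.001,0,0,0,0,0,0,0,0,0])

```text
time_s: 8.25
ee_pos: [0.6344, -0.0275, 0.0406]
ee_rot: [2.221, 2.221, 0.0]
wrist_force: [-0.5, -0.5, -0.6]
opening: 0.0512
```

play_rows(plan=[0,0,0.001,0,0,0,0,0,0,0,0,0])

```text
time_s: 8.45
ee_pos: [0.6344, -0.0275, 0.0405]
ee_rot: [2.221, 2.221, 0.0]
wrist_force: [-3.0, 0.7, 7.4]
opening: 0.051
```

play_rows(plan=[0,0,0,0,0,0,0,0,0,0,0,0,0,0,0,0,0,0,0,0,0,0,0,0], claw=1)

```text
time_s: 8.85
ee_pos: [0.6342, -0.0275, 0.0391]
ee_rot: [-2.221, -2.221, -0.0]
wrist_force: [0.1, -0.2, 0.2]
opening: 0.0809
```

play_rows(plan=[0,0,-0.01,0,0,0,0,0,-0.03,0,0,0,0,0,-0.045,0,0,0,0,0,-0.045,0,0,0,0,0,-0.045,0,0,0,0,0,-0.025,0,0,0,0,0,0,0,0,0])

```text
time_s: 9.55
ee_pos: [0.6353, -0.0276, 0.2443]
ee_rot: [2.216, 2.217, 0.007]
wrist_force: [-0.3, -1.0, -0.2]
opening: 0.0883
```

```bash
python3 - <<'E'
from go import *
show(((.641,.130,.24),-22,15))
E
```

```text
now [ 0.6353 -0.0276  0.2443] 90.01 tilt [ 0.0079 -0.0018] t 9.55
[0.011, 0, 0, 0, 0, 0.13, 0.01, -0.001, 0.001, 0, 0, 0.131, 0.01, -0.002, -0, 0, 0, 0.13, 0.01, -0.004, 0, 0, 0, 0.13, 0.01, -0.005, 0, 0, 0, 0.131, 0.008, -0.006, 0.001, 0, 0, 0.13, 0.008, -0.007, -0, 0, 0, 0.13, 0.007, -0.008, 0, 0, 0, 0.131]
[0.005, -0.009, 0.001, 0, 0, 0.13, 0.005, -0.009, -0, 0, 0, 0.13, 0.003, -0.01, 0, 0, 0, 0.131, 0.002, -0.011, 0, 0, 0, 0.13, 0, -0.01, 0.001, 0, 0, 0.13, -0.001, -0.011, -0, 0, 0, 0.131, -0.0018, -0.0099, 0.0003, 0, 0, 0.13]
-
```

play_rows(plan=[0.011,0,0,0,0,0.13,0.01,-0.001,0.001,0,0,0.131,0.01,-0.002,0,0,0,0.13,0.01,-0.004,0,0,0,0.13,0.01,-0.005,0,0,0,0.131,0.008,-0.006,0.001,0,0,0.13,0.008,-0.007,0,0,0,0.13,0.007,-0.008,0,0,0,0.131])

```text
time_s: 10.35
ee_pos: [0.6369, 0.0574, 0.2362]
ee_rot: [-3.034, -0.811, 0.003]
wrist_force: [-0.1, 0.1, 0.2]
opening: 0.0882
```

play_rows(plan=[0.005,-0.009,0.001,0,0,0.13,0.005,-0.009,0,0,0,0.13,0.003,-0.01,0,0,0,0.131,0.002,-0.011,0,0,0,0.13,0,-0.01,0.001,0,0,0.13,-0.001,-0.011,0,0,0,0.131,-0.002,-0.01,0,0,0,0.13,0,0,0,0,0,0])

```text
time_s: 11.15
ee_pos: [0.6394, 0.1313, 0.2343]
ee_rot: [3.084, -0.599, -0.003]
wrist_force: [-0.6, 0.4, -0.4]
opening: 0.0885
```

play_rows(plan=[0,0,0,0,0,0,0,0,0,0,0,0,0,0,0,0,0,0])

```text
time_s: 11.45
ee_pos: [0.6398, 0.1298, 0.2351]
ee_rot: [3.084, -0.598, -0.0]
wrist_force: [-0.1, -0.6, -0.5]
opening: 0.088
```

```bash
cat > meas.py <<'E'
from go import *
def rectz(C,c,w,z0,z1):
    m=(abs(C[...,0]-c[0])<w)&(abs(C[...,1]-c[1])<w)&(C[...,2]>z0)&(C[...,2]<z1)
    if m.sum()<5: return "none"
    P=C[m]; return m.sum(),np.round(np.median(P[:,2]),4),np.round(P[:,:2].mean(0),4),np.round(np.hstack(cv2.minAreaRect((P[:,:2]*1000).astype(np.float32))),1)
E
python3 - <<'E'
from meas import *
p,phi,M,o=state(); print(p,phi,M[:2,2],o["joint_pos"])
im=r.get_image("wrist"); np.savez("wshaft.npz",ee=p,M=M,**im); C=cloud(im); c=(.641,.13)
print("plate",rectz(C,c,.04,.1535,.160)); print("shaft",rectz(C,c,.03,.163,.2)); print("shafttop",rectz(C,c,.03,.174,.2));print("cap",rectz(C,c,.04,.14,.153))
b=cv2.inRange(cv2.cvtColor(im["frame"],cv2.COLOR_RGB2HSV),(12,110,90),(35,255,255)); 
u=proj(im,[[.641,.13,.156]])[0].astype(int); print(u); x,y=u
save(im,"d.png",(max(x-100,0),max(y-75,0),x+100,y+75),4)
t=r.get_image("top");C=cloud(t)
print("jar",rectz(C,(.635,-.03),.05,.08,.12),"cone",rectz(C,(.63,-.19),.08,.145,.18))
E
```

```text
[0.63978855 0.12976035 0.23512211] -21.957765040235593 [-2.09682575e-04 -5.25195359e-05] [ 2.10141498e-02  6.08258449e-01  1.06252716e+00 -4.83424065e-05
  1.47101778e+00  1.97505058e+00]
plate (np.int64(1835), np.float64(0.1557), array([0.6448, 0.1292]), array([643.3, 130. ,  35.8,  36.5,  69.2]))
shaft (np.int64(457), np.float64(0.1748), array([0.645 , 0.1293]), array([643.3, 129.8,  13.9,  14.2,  68.8]))
shafttop (np.int64(267), np.float64(0.1763), array([0.6439, 0.1299]), array([643.3, 129.7,  12.1,  11.4,  67.4]))
cap (np.int64(2735), np.float64(0.1496), array([0.6466, 0.1286]), array([643.4, 129.9,  60.8,  61.1,  28.3]))
[255 193]
jar (np.int64(192), np.float64(0.0963), array([ 0.6309, -0.0289]), array([632. , -29.1,  42.4,  45.5,  86.5])) cone (np.int64(375), np.float64(0.1581), array([ 0.6343, -0.1956]), array([ 626.8, -191.2,   96.8,   97.4,   43.1]))
```

View pics/d.png

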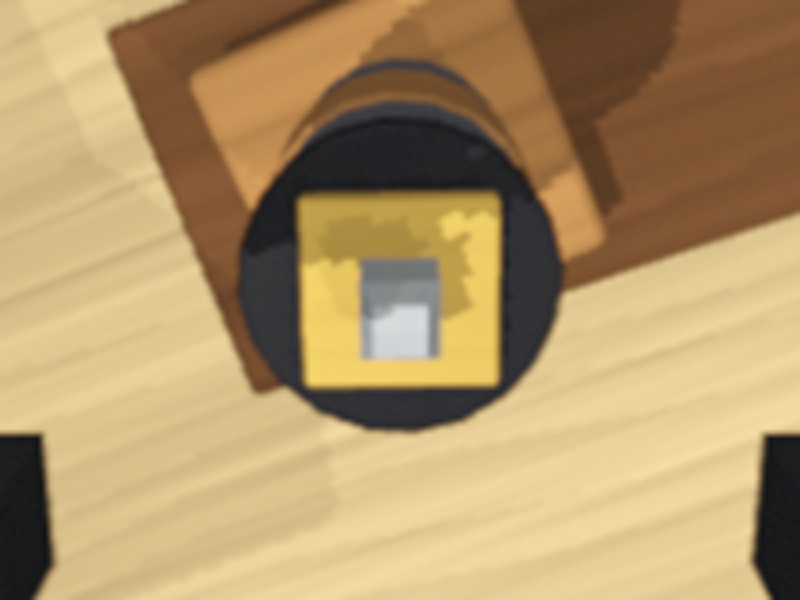

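The crop shows plate and shaft square in the image, shaft top at about (400,330), roughly 0.5° off the tool yaw. The wrist camera puts the shaft at (0.6433, 0.1298). Next is the crank.

```bash
python3 - <<'E'
from go import *
show(((.408,-.209,.10),3,12))
E
```

```text
now [0.6398 0.1299 0.2352] -21.99 tilt [-0. -0.] t 11.55
[-0.007, 0.033, 0.011, 0, 0, -0.036, -0.009, 0.034, 0.012, 0, 0, -0.037, -0.01, 0.032, 0.011, 0, 0, -0.036, -0.011, 0.033, 0.011, 0, 0, -0.036, -0.012, 0.032, 0.011, 0, 0, -0.037, -0.013, 0.031, 0.012, 0, 0, -0.036, -0.014, 0.031, 0.011, 0, 0, -0.036, -0.016, 0.031, 0.011, 0, 0, -0.037]
[-0.016, 0.03, 0.011, 0, 0, -0.036, -0.018, 0.029, 0.012, 0, 0, -0.036, -0.019, 0.029, 0.011, 0, 0, -0.037, -0.0196, 0.0277, 0.0112, 0, 0, -0.036]
-
```

play_rows(plan=[-0.007,0.033,0.011,0,0,-0.036,-0.009,0.034,0.012,0,0,-0.037,-0.01,0.032,0.011,0,0,-0.036,-0.011,0.033,0.011,0,0,-0.036,-0.012,0.032,0.011,0,0,-0.037,-0.013,0.031,0.012,0,0,-0.036,-0.014,0.031,0.011,0,0,-0.036,-0.016,0.031,0.011,0,0,-0.037])

```text
time_s: 12.35
ee_pos: [0.4841, -0.0968, 0.145]
ee_rot: [3.138, -0.143, 0.001]
wrist_force: [0.4, -0.2, 0.1]
opening: 0.0881
```

play_rows(plan=[-0.016,0.03,0.011,0,0,-0.036,-0.018,0.029,0.012,0,0,-0.036,-0.019,0.029,0.011,0,0,-0.037,-0.02,0.028,0.011,0,0,-0.036,0,0,0,0,0,0,0,0,0,0,0,0,0,0,0,0,0,0])

```text
time_s: 13.05
ee_pos: [0.408, -0.2085, 0.1006]
ee_rot: [3.14, 0.082, 0.001]
wrist_force: [0.3, -0.3, -0.5]
opening: 0.0879
```

```bash
python3 - <<'E'
from meas import *
p,phi,M,o=state(); print(p,phi,M[:2,2],o["joint_pos"])
im=r.get_image("wrist"); np.savez("wcrank.npz",ee=p,M=M,**im); C=cloud(im); c=(.408,-.209)
print("hubtop",rectz(C,c,.03,.036,.046)); print("hub side",rectz(C,c,.03,.026,.046));print("arm",rectz(C,(.36,-.21),.04,.015,.03)); print("knob",rectz(C,(.326,-.214),.02,.05,.06))
x,y=proj(im,[[.395,-.209,.04]])[0].astype(int); print(x,y)
save(im,"e.png",(max(x-128,0),max(y-96,0),x+128,min(y+96,384)),3)
E
```

```text
[ 0.40799043 -0.20845546  0.10061437] 3.0024272390801956 [ 0.00067625 -0.00040959] [-7.29086400e-01  3.38463549e-01  1.86607128e+00  1.80097936e-04
  9.36280624e-01  7.89201128e-01]
hubtop (np.int64(1903), np.float64(0.0397), array([ 0.4085, -0.2085]), array([ 407.7, -208.5,   30.8,   29.8,    3.8]))
hub side (np.int64(2061), np.float64(0.0396), array([ 0.4096, -0.2084]), array([ 407.7, -208.6,   30.9,   29.8,    3.5]))
arm (np.int64(1243), np.float64(0.0226), array([ 0.3606, -0.2118]), array([ 359.7, -211.6,   52.5,   15.9,    3.6]))
knob (np.int64(403), np.float64(0.0564), array([ 0.3236, -0.2139]), array([ 322.5, -214.1,   15.1,   23.7,    6.2]))
255 221
```

View pics/e.png

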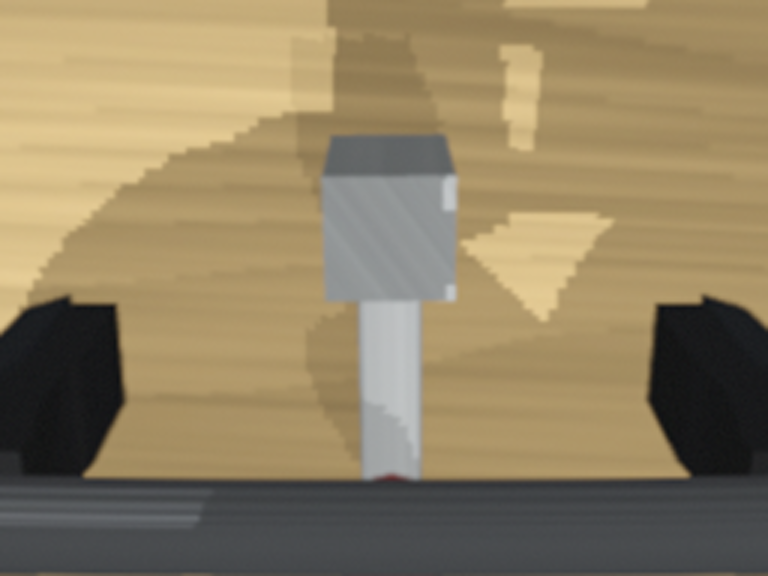

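The crop shows the hub top at about (390,238), centred between the fingers, with the arm straight down the image. The hub is at (0.4077, -0.2085), yaw 3.6°, top at z = 0.0397.

play_rows(plan=[0,0,0.03,0,0,-0.01,0,0,0.03,0,0,0,0,0,0.02,0,0,0,0,0,0.01,0,0,0,0,0,0,0,0,0,0,0,0,0,0,0])

```text
time_s: 13.7
ee_pos: [0.4081, -0.209, 0.011]
ee_rot: [3.139, 0.098, 0.001]
wrist_force: [0.0, 0.7, -0.4]
opening: 0.0879
```

play_rows(plan=[0,0,0,0,0,0,0,0,0,0,0,0,0,0,0,0,0,0,0,0,0,0,0,0,0,0,0,0,0,0,0,0,0,0,0,0,0,0,0,0,0,0], claw=-1, force=35)

```text
time_s: 14.4
ee_pos: [0.4074, -0.2089, 0.0102]
ee_rot: [-3.14, -0.097, 0.0]
wrist_force: [0.3, 0.3, 0.3]
opening: 0.0342
```

play_rows(plan=[0,0,-0.005,0,0,0,0,0,-0.02,0,0,0,0,0,-0.04,0,0,0,0,0,-0.045,0,0,0,0,0,-0.045,0,0,0,0,0,-0.045,0,0,0,0,0,-0.03,0,0,0,0,0,0,0,0,0])

```text
time_s: 15.2
ee_pos: [0.4083, -0.2096, 0.2438]
ee_rot: [3.135, 0.097, 0.008]
wrist_force: [0.4, -0.2, -4.0]
opening: 0.0297
```

```bash
python3 - <<'E'
from meas import *
p,phi,M,o=state(); print(p,phi,M[:2,2],o["opening"],o["wrist_force"])
im=r.get_image("wrist"); C=(cloud(im)-p)@M  # tool frame
z=C[...,2]
for nm,(a,b) in dict(hub=(-.034,-.026),).items():
    m=(abs(C[...,0])<.03)&(abs(C[...,1])<.0125)&(z>a)&(z<b); P=C[m]
    if len(P): print(nm,m.sum(),np.median(P,0),P[:,:2].min(0),P[:,:2].max(0))
show(((.643,.130,.24),-21,13))
E
```

```text
[ 0.40833004 -0.20956501  0.24375146] 3.548862790948167 [ 0.00526494 -0.00468252] 0.02965930738445516 [ 0.3574111  -0.22227736 -3.99768138]
hub 2694 [ 6.18799399e-03  3.15146366e-05 -2.79024465e-02] [-0.0051232  -0.01249605] [0.01590136 0.01248998]
now [ 0.4076 -0.2089  0.2409] 3.54 tilt [ 0.0017 -0.0016] t 15.25
[0.02, -0.025, 0, 0, 0, 0.033, 0.019, -0.025, 0, 0, 0, 0.033, 0.018, -0.027, 0, 0, 0, 0.033, 0.017, -0.026, 0, 0, 0, 0.033, 0.016, -0.028, 0, 0, 0, 0.033, 0.015, -0.027, 0, 0, 0, 0.033, 0.015, -0.029, 0, 0, 0, 0.033, 0.013, -0.028, 0.001, 0, 0, 0.033]
[0.013, -0.03, -0, 0, 0, 0.033, 0.011, -0.029, -0, 0, 0, 0.033, 0.011, -0.03, -0, 0, 0, 0.032, 0.009, -0.03, -0, 0, 0, 0.033, 0.0089, -0.0309, -0.0001, 0, 0, 0.033]
-
```

play_rows(plan=[0.02,-0.025,0,0,0,0.033,0.019,-0.025,0,0,0,0.033,0.018,-0.027,0,0,0,0.033,0.017,-0.026,0,0,0,0.033,0.016,-0.028,0,0,0,0.033,0.015,-0.027,0,0,0,0.033,0.015,-0.029,0,0,0,0.033,0.013,-0.028,0,0,0,0.033])

```text
time_s: 16.05
ee_pos: [0.552, 0.0008, 0.2374]
ee_rot: [-3.125, 0.319, 0.007]
wrist_force: [0.6, -0.4, -3.8]
opening: 0.0294
```

play_rows(plan=[0.013,-0.03,0,0,0,0.033,0.011,-0.029,0,0,0,0.033,0.011,-0.03,0,0,0,0.032,0.009,-0.03,0,0,0,0.033,0.009,-0.031,0,0,0,0.033,0,0,0,0,0,0,0,0,0,0,0,0,0,0,0,0,0,0])

```text
time_s: 16.85
ee_pos: [0.6425, 0.1294, 0.2387]
ee_rot: [3.088, -0.573, -0.004]
wrist_force: [-0.1, -0.4, -2.9]
opening: 0.0295
```

```bash
python3 - <<'E'
from meas import *
np.set_printoptions(precision=4,suppress=True)
q=[state() for _ in range(1)]
im=r.get_image("wrist"); p,phi,M,o=state(); print(p,phi,M[:2,2],o["opening"],o["wrist_force"])
W=cloud(im); C=(W-p)@M; z=C[...,2]
m=(abs(C[...,0])<.03)&(abs(C[...,1])<.0125)&(z>-.036)&(z<-.02); P=C[m]
print(m.sum(),np.median(P,0),P.min(0),P.max(0)); A=np.c_[P[:,:2],np.ones(len(P))]
t=np.median(P[:,2]); s=abs(P[:,2]-t)<.002; print("tilt fit",np.linalg.lstsq(A[s],P[s,2],rcond=None)[0])
save(im,"f.png")
print("target in tool",(np.array([.6433,.1298,.156])-p)@M)
E
```

```text
[0.6426 0.1293 0.2394] -21.029101768498318 [-0.0017 -0.0002] 0.029910486915062408 [-0.4041  0.3858 -2.8549]
3040 [ 0.0069  0.     -0.0272] [-0.0055 -0.0125 -0.0291] [ 0.0154  0.0125 -0.02  ]
tilt fit [ 0.0064 -0.0074 -0.0273]
target in tool [ 0.0006 -0.0008  0.0834]
```

View pics/f.png

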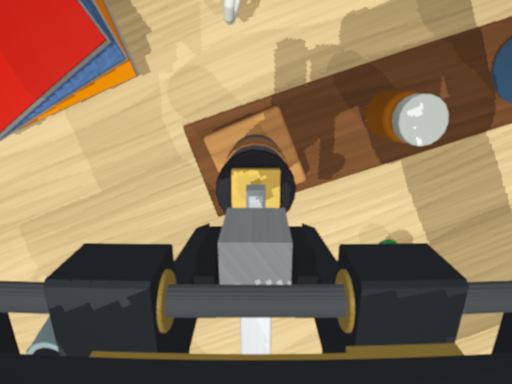

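The view shows the hub held level at about (255,245), in line with the shaft at about (256,192), and the jar standing on the board at (420,118). Seating needs roughly 71 mm of descent, with first contact around 50 mm.

play_rows(plan=[0.0003,-0.0006,0.015,0,0,0,0,0,0.02,0,0,0,0,0,0.01,0,0,0,0,0,0.002,0,0,0,0,0,0,0,0,0])

```text
time_s: 17.4
ee_pos: [0.6436, 0.1303, 0.1937]
ee_rot: [-3.089, 0.573, -0.001]
wrist_force: [0.5, 0.5, -2.7]
opening: 0.0301
```

play_rows(plan=[0,0,0.002,0,0,0,0,0,0.002,0,0,0,0,0,0.002,0,0,0,0,0,0,0,0,0])

```text
time_s: 17.8
ee_pos: [0.6435, 0.1306, 0.187]
ee_rot: [3.089, -0.572, -0.0]
wrist_force: [-0.2, -0.1, -3.4]
opening: 0.0297
```

play_rows(plan=[0,0,0.002,0,0,0,0,0,0.002,0,0,0,0,0,0,0,0,0])

```text
time_s: 18.1
ee_pos: [0.6435, 0.1304, 0.183]
ee_rot: [3.089, -0.572, -0.0]
wrist_force: [0.2, 0.5, -3.1]
opening: 0.0299
```

play_rows(plan=[0,0,0.002,0,0,0,0,0,0.002,0,0,0,0,0,0.002,0,0,0,0,0,0,0,0,0])

```text
time_s: 18.5
ee_pos: [0.6435, 0.1302, 0.1768]
ee_rot: [3.088, -0.572, -0.001]
wrist_force: [-0.9, -4.0, -3.4]
opening: 0.0295
```

play_rows(plan=[0,0,0.002,0,0,0,0,0,0.002,0,0,0,0,0,0.001,0,0,0,0,0,0,0,0,0])

```text
time_s: 18.9
ee_pos: [0.6436, 0.1302, 0.1722]
ee_rot: [3.088, -0.572, 0.0]
wrist_force: [-1.8, -5.3, -2.0]
opening: 0.0297
```

play_rows(plan=[0,0,0.001,0,0,0,0,0,0.001,0,0,0,0,0,0,0,0,0])

```text
time_s: 19.2
ee_pos: [0.6436, 0.1302, 0.1703]
ee_rot: [3.088, -0.572, 0.0]
wrist_force: [-2.6, -5.7, -0.2]
opening: 0.0297
```

play_rows(plan=[0,0.0005,0.001,0,0,0,0,0,0.001,0,0,0,0,0,0,0,0,0])

```text
time_s: 19.5
ee_pos: [0.6434, 0.1301, 0.168]
ee_rot: [-3.089, 0.572, 0.0]
wrist_force: [0.4, -3.4, -0.7]
opening: 0.0297
```

play_rows(plan=[0,0,0.001,0,0,0,0,0,0.0005,0,0,0,0,0,0,0,0,0])

```text
time_s: 19.8
ee_pos: [0.6435, 0.1301, 0.1679]
ee_rot: [-3.089, 0.572, -0.002]
wrist_force: [-2.8, -4.1, 6.1]
opening: 0.0297
```

play_rows(plan=[0,0,0.001,0,0,0,0,0,0,0,0,0])

```text
time_s: 20.0
ee_pos: [0.6436, 0.1301, 0.1678]
ee_rot: [-3.089, 0.572, -0.003]
wrist_force: [-5.7, -5.4, 11.0]
opening: 0.0299
```

```bash
python3 - <<'E'
from meas import *
im=r.get_image("wrist"); p,phi,M,o=state(); print(p,phi,o["wrist_force"])
W=cloud(im)
print("hub",rectz(W,(.6433,.1298),.03,.185,.203))
for n in("top","scene"):
    t=r.get_image(n); print(n,"jar",rectz(cloud(t),(.635,-.03),.05,.08,.12))
E
```

```text
[0.64355555 0.13009686 0.16782332] -20.975547855944722 [-6.51049069 -5.28065378 10.97857597]
hub (np.int64(5603), np.float64(0.1955), array([0.6512, 0.1285]), array([648.1, 130. ,  60.4,  23.4,  71.7]))
top jar (np.int64(191), np.float64(0.0964), array([ 0.631 , -0.0289]), array([632.2, -29.1,  42.4,  45.4,  86.4]))
scene jar (np.int64(258), np.float64(0.0976), array([ 0.6371, -0.0255]), array([635.7, -27.3,  45.6,  44.7,  47.5]))
```

The wrist stopped at z ≈ 0.168 with force building, and the hub top reads 0.1955 against 0.196 expected, so it is seated. I'll ease off and release.

play_rows(plan=[0,0,-0.001,0,0,0,0,0,0,0,0,0])

```text
time_s: 20.35
ee_pos: [0.6435, 0.1301, 0.1679]
ee_rot: [-3.089, 0.572, -0.002]
wrist_force: [-4.2, -3.4, 7.0]
opening: 0.0299
```

play_rows(plan=[0,0,0,0,0,0,0,0,0,0,0,0,0,0,0,0,0,0,0,0,0,0,0,0,0,0,0,0,0,0,0,0,0,0,0,0], claw=1)

```text
time_s: 20.95
ee_pos: [0.6434, 0.1302, 0.1666]
ee_rot: [-3.089, 0.572, 0.0]
wrist_force: [-0.3, -0.4, 0.0]
opening: 0.0756
```

play_rows(plan=[0,0,-0.01,0,0,0,0,0,-0.02,0,0,0,0,0,-0.03,0,0,0,0,0,-0.03,0,0,0,0,0,-0.02,0,0,0,0,0,0,0,0,0,0,0,0,0,0,0])

```text
time_s: 21.65
ee_pos: [0.6432, 0.1301, 0.2763]
ee_rot: [3.089, -0.572, -0.0]
wrist_force: [0.2, -0.5, -0.7]
opening: 0.0881
```

```bash
python3 - <<'E'
from meas import *
im=r.get_image("wrist"); p,phi,M,o=state(); print(p,phi,o["wrist_force"],o["opening"])
W=cloud(im); P=(W-p)@M
print("hub",rectz(W,(.6433,.1298),.022,.188,.203),"plate",rectz(W,(.6433,.1298),.03,.1535,.160))
for n in("top","scene"):
    t=r.get_image(n);C=cloud(t); print(n,"jar",rectz(C,(.635,-.03),.05,.08,.12),"cone",rectz(C,(.63,-.19),.08,.145,.18))
    m=(abs(C[...,0]-.458)<.04)&(abs(C[...,1]-.013)<.04)&(C[...,2]>.02)&(C[...,2]<.07);print(" egg",C[m].mean(0))
f=im["frame"][130:340,130:390][...,::-1]; cv2.imwrite("pics/g.png",np.hstack([cv2.resize(f,(400,323)),cv2.resize(t["frame"][160:320,150:348][...,::-1],(400,323))]))
E
```

```text
[0.64304258 0.13010177 0.27544979] -20.983645987951938 [ 0.74168358 -0.21257965 -0.23304304] 0.08842409542020835
hub (np.int64(1702), np.float64(0.1957), array([0.6449, 0.1303]), array([643.8, 130.7,  30. ,  30.6,  69.4])) plate (np.int64(250), np.float64(0.1558), array([0.6545, 0.122 ]), array([644. , 129.6,  35.6,  35.2,  68.2]))
top jar (np.int64(192), np.float64(0.0961), array([ 0.631 , -0.0289]), array([632.2, -29.1,  42.4,  45.7,  86.1])) cone (np.int64(384), np.float64(0.1579), array([ 0.6348, -0.195 ]), array([ 627.8, -190.8,   98.6,   97. ,   86.5]))
 egg [0.45632716 0.01196507 0.04387282]
scene jar (np.int64(258), np.float64(0.098), array([ 0.6371, -0.0253]), array([636.2, -26.6,  44.7,  45.2,  36.6])) cone (np.int64(452), np.float64(0.1587), array([ 0.6244, -0.2008]), array([ 629. , -189.9,   98.7,   97.1,   68.7]))
 egg [nan nan nan]<stdin>:7: RuntimeWarning: Mean of empty slice.
  ret = um.true_divide(
```

View pics/g.png

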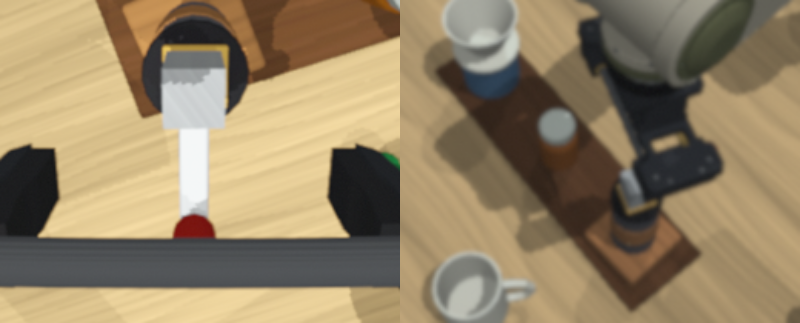

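The left crop shows the hub seated on the plate at about (195,95) with the gripper clear. The right crop shows the jar upright mid-board at (557,135).

```bash
python3 -c "
from station import r
print(r.finish_job())"
```

```text
the job is handed in; nothing more can be done
None
```

The job is handed in at about 22 s of the 56 s allowed. The amber jar stands upright mid-board, and the crank is on the grinder's square shaft. The hand-in gave no verdict.

**Crank:** the hub top measures z = 0.1957 m against 0.196 m for fully seated. The axis is about 1 mm from the shaft. It is square to the plate within about 1–2°. Downward force built up only at the expected seating height. The gripper is open and about 80 mm above the hub.

**Jar:** both fixed cameras put it within about 5 mm of my estimate of the board's midpoint. Its lid reads z = 0.096–0.098 m, against 0.098 m expected.

**Dripper and bystanders:**
- The dripper's position matches the first measurement to about 1 mm.
- The egg cup matches to under 1 mm in the top view, but the arm hid it in the last scene view.
- I did not re-measure the pitcher and bowl at the end; the arm's path stayed well clear of both.

**Camera disagreement:** the top and scene views differ by about 4 mm on the jar. That is beyond their stated 2 mm, but well inside the 30 mm tolerance.

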